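Seat the control board in the card rack

TASK

Take the circuit board with the blue grip out of its stand, slide it down between the two white card guides of the rack until it rests on the connector, then push both red levers inward as far as they go, so that their noses press the board fully home. Go gently, feeling for the guides: touch down slowly (a centimetre a second) and never press the board against the rack, or push or squeeze the rack and its levers, with more than 30 N, even for an instant. Leave the board with the orange grip in the stand.

Things in the scene. Friction and masses are not known exactly. Their poses are not given: they have to be found in the camera images.
- board: Circuit board to fit, 0.2 kg, upright in a stand slot: green plate 110 mm wide (its y), 6 thick (x), 72 high; centred on its upper edge a BLUE grip block 40 mm wide (y), 12 thick (x), 32 high (72 to 104 mm above the lower edge). Origin: centre of the lower edge, z up. The top edge beside the grip is where the lever noses press. Fits either way round.
- spare_board: Same board with an ORANGE grip, in the stand's other slot; must stay there. Origin and axes as for the blue one.
- stand: Fixed black stand, 136 x 136 mm, two parallel slots 84 mm apart along its x (at +42 and -42 mm); each holds a board loosely by its side edges up to 44 mm above the bench; boards stand on its floor, 10 mm above the bench. Origin: centre of the underside.
- rack: Fixed open card rack, base 90 (x) by 198 mm (y). Origin: centre of the underside on the bench, z up. Two white guides (channels) face one another along y; the board goes down in them, its width along the rack's y. Their insert is clamped somewhere within 7 mm either way along the rack's x from its centre: this offset is NOT measured and must be felt or seen. Lever pivots at x 0, y +-80, z 101.5 mm.
- guide_top (a point): Nominal point between the guides at the height of their tops (75 mm above the bench), on the rack's centre; the true slot is up to 7 mm off along the rack's x. Each channel is 9 mm wide for the 6 mm board, 13 mm at the top, narrowing over 5 mm; side play 2 mm each way, 5 mm at the top. A board that misses stops with its lower edge 67 to 75 mm above the bench.
- board_home (a point): Nominal place of the board's origin when fully home on the hard stop: 26 mm above the bench (same unmeasured x offset). Let in by hand the board rests on two contacts at 32 mm. Each takes about 12.5 N to go down the last 6 mm and stays where pushed: 25 N together, too near the limit to press by hand, so let the levers do it, one after the other (the board tilts a little).
- lever_left (a joint): Angle (rad) of the red lever at the rack's +y end: 0 closed (hard stop; handle leans 0.45 rad INWARD of upright, nose level), grows as the handle swings outward (+y), upright at 0.45, 1.1 at most. Must be open while the board goes in. Nose 31 mm long, 20 wide, underside 97.5 mm above the bench when closed. Stays where left (0.11 N m). The last 0.25 rad, seating the board, take 8 to 20 N pushed level.
- lever_left_tip (a point): Middle of the rounded end (5 mm radius) of the left lever's handle, 66 mm from its pivot. Handle 14 mm wide (rack x), 7 mm thick. A fingertip outside it, reaching 5 to 18 mm below this point, can push it over.
- lever_right (a joint): The same for the lever at the rack's -y end; its handle opens outward to -y.
- lever_right_tip (a point): Middle of the rounded end (5 mm radius) of the right lever's handle, 66 mm from its pivot.

How it is judged:
By the outcome, as a careful person would: the job done as asked, in the order asked, and still so for the second after the job is handed in, with the robot touching nothing.
It also fails if it takes over 72 s, if anything falls off the work surface, if the arm or the gripper's body presses on something with over 40 N, if the wrist force passes 120 N, or if a joint passes its speed limit or range.

ROBOT

A 7-joint arm with a two-finger parallel gripper is mounted at the origin on a cart in front of the work surface, level with it; the furniture and walls round the work are solid. World frame = base frame: x ahead of the robot, y to its left, z up, the work surface at z = 0. Lengths are in m, angles in rad, forces in N, time in s.
With the tool pointing down it reaches from about 0.4 to 0.875 m from the base axis. Payload 19.3 kg.
Tool frame: the origin (TCP) lies midway between the tips of the shut fingers; the grasp point (between the pads) lies 19 mm behind it; z points along the fingers, y is the line along which they close (so a half turn about z gives the same grasp; the last joint's range is limited). The gripper opens to 85 mm and grips with 20 to 120 N. Pads are 22 mm wide; open, the fingers measure 114 mm over their backs; the gripper's body (76 mm by 85 mm) begins 54 mm behind the grasp point. The pads swing forward as they close: fully open they stand 13 mm farther back than shut.
Start: joints at [-0.07, 0.521, -0.036, 1.599, 0.021, 1.021, -0.113], TCP at [0.625, -0, 0.231] pointing down, gripper open.
Joint ranges: [-2.91, 2.91], [-0.3, 2.13], [-1.5, 1.42], [0.17, 2.43], [-1.26, 4.41], [0.16, 1.93], [-2.52, 2.52]. Speed limits (rad/s): [1.89, 1.89, 2.39, 2.39, 3.01, 3.01, 3.01].

INTERFACE

Orientations are given as [roll, pitch, yaw] about the fixed x, y, z axes, in that order (R = Rz(yaw) Ry(pitch) Rx(roll)).
In Python, from workcell import telemetry, grab_frame, calibration, bot, outline_of, landmark_of gives the robot as it stands. The module is installed in compiled form; this text tells all that it offers.
- The arm moves only by the shell command python3 -m inch 'ROWS' [FORCE]. ROWS is JSON, a list of rows, each a list of 7 numbers: the shift along the tool's x, y, z in m, then the turn, a rotation vector about the tool's x, y, z in rad, then the closure, from 0 (fully open) to 1 (shut). A call has 1 to 5 rows; each row shifts and turns the commanded pose from where the row before left it, along the tool's axes as they then stand; what a row does not reach is not made up. A row lasts 1/10 s, in which the tool goes at most 50 mm and 8.59 degrees, less where a joint would pass 70% of its speed; a pose out of reach is approached as far as the arm can. A call is refused whole if a number of a shift passes 0.05 or a number of a turn 0.15, either way. A call with a gripper value outside its range is refused whole. The fingers move at their own pace and stop on an object; FORCE is the grip in N (left out, the last holds). Time passes only in rows, so rows that do not move let the fingers close. It gives the time, the measured TCP pose, the force, the opening and the grip force at its end, in the units of the state.
- telemetry.observe(): the state, without advancing time (a new reading comes with each control period).
- grab_frame(name): name is "scene" or "side" or "wrist"; returns the picture (420x560x3 uint8, red, green, blue); there is no depth.
- calibration(name): a dict with "fovy" (degrees; the focal length in pixels is half the picture's height over the tangent of half this angle, whatever the lens; pixels are square), "cx", "cy" (the principal point, pixels), "pose" (4x4, takes a point from camera to world coordinates). Camera axes: x right, y down, z forward; pixel columns grow to the right and rows downward; lengths in m; the calibration is good to about 2 mm. A picture is of the moment at which its call begins: read the wrist's pose just before it. calibration takes no time and is no camera call; for the wrist camera it gives the pose at the moment of the call.
- bot.job_done(): hands the job in; it is judged then, once.
Trained networks look in the newest picture that a camera, given by its name, has taken for a name from the list of things; names that differ only in an ending like _2 or _b are one class to them, and where a whole thing is asked for, a point or a joint stands for the part that bears it (a point fixed in the world has none). Each returns a list of dicts, best first, with "score" (0 to 1); they miss things now and then, are a little off and sometimes report something else, mostly with a low value. They report only what shows in the picture. A call takes as long as a camera call.
- outline_of(label, camera): "region" (420x560 bool, what is visible of it) and "rect" ([left, top, right, bottom] in pixels, round what is visible of it).
- landmark_of(label, camera): "xy" ([column, row] in pixels: a listed point, or the origin of a listed thing).
The state is a dict: "clock": time; "qpos": joint angles; "qd": joint speeds; "joint_efforts": joint torques, N m; "position": TCP position; "tool_rot": TCP orientation; "force": force on the tool from outside, world axes, zero at the start; "moment": the same for the moment, N m; "grip_width": finger opening in m; "finger_force": force on a finger pad.
Only numpy, scipy, OpenCV 4.12 (cv2) and the standard library are available. Lean on these libraries where they do the work, as an engineer would, in place of code of your own. Each camera call takes 0.05 s, during which the arm holds its last target. There are 200 camera calls.

## Working session

There is one attempt and no reset: what is moved stays moved. The work goes in short steps, Python scripts to look and compute and a shell command to move; the robot and the scene stay as the last step left them, time stands still between calls to the robot, and variables do not carry over. Pictures are saved under pics/ and viewed, at most 10 in all, crops included, and the job is handed in when it is done.

```bash
mkdir -p pics
python3 - <<'E'
from workcell import *
import cv2,numpy as np
s=telemetry.observe();print({k:np.round(v,3).tolist() for k,v in s.items()})
for n in ["scene","side","wrist"]:
    c=calibration(n);print(n,c["fovy"],c["cx"],c["cy"],np.round(c["pose"],3).tolist())
    im=grab_frame(n);cv2.imwrite(f"pics/{n}0.png",im[:,:,::-1])
    for l in ["board","spare_board","stand","rack","guide_top","board_home","lever_left_tip","lever_right_tip"]:
        try:print(l,[(np.round(d["xy"],1).tolist(),round(float(d["score"]),2)) for d in landmark_of(l,n)[:3]])
        except Exception as e:print(l,e)
E
python3 -c "
import cv2,numpy as np
a=cv2.imread('pics/scene0.png');b=cv2.imread('pics/side0.png')
"
```

```text
{'clock': 0.0, 'qpos': [-0.07, 0.522, -0.036, 1.6, 0.021, 1.021, -0.113], 'qd': [0.001, 0.001, -0.001, -0.0, 0.001, 0.001, -0.0], 'joint_efforts': [-0.004, -92.711, 1.978, -36.993, 0.018, 0.008, -0.0], 'position': [0.625, -0.0, 0.231], 'tool_rot': [-3.14, 0.0, 1.571], 'force': [-0.087, -0.229, -0.102], 'moment': [0.025, -0.003, -0.01], 'finger_force': 0.0, 'grip_width': 0.086}
scene 46.03113836089123 278.8412876240417 218.8561200846953 [[-0.672, -0.441, 0.595, -0.058], [-0.74, 0.373, -0.56, 0.661], [0.025, -0.816, -0.577, 0.67], [0.0, 0.0, 0.0, 1.0]]
board [([206.8, 273.3], 0.91), ([383.1, 156.6], 0.58), ([239.0, 291.9], 0.44)]
spare_board [([238.2, 292.1], 0.82), ([206.6, 274.7], 0.7)]
stand [([218.8, 283.0], 0.6)]
rack [([347.3, 237.0], 0.9)]
guide_top [([350.8, 206.2], 0.83)]
board_home [([348.7, 223.2], 0.78)]
lever_left_tip [([321.9, 194.5], 0.79), ([347.2, 225.4], 0.29)]
lever_right_tip [([386.7, 155.1], 0.64)]
side 54.874474484624116 285.5803783982307 207.5106932478481 [[0.997, -0.042, 0.065, 0.468], [-0.077, -0.639, 0.765, -0.58], [0.009, -0.768, -0.641, 0.677], [0.0, 0.0, 0.0, 1.0]]
board [([299.4, 193.8], 0.66)]
spare_board [([266.2, 202.9], 0.82)]
stand [([284.0, 200.4], 0.87)]
rack [([263.7, 205.1], 0.62), ([271.7, 300.6], 0.61)]
guide_top [([271.7, 276.2], 0.69)]
board_home [([272.1, 296.8], 0.88)]
lever_left_tip [([262.1, 206.6], 0.68)]
lever_right_tip [([283.5, 298.8], 0.63)]
wrist 66.49386162442441 280.0321338285761 206.36440254161369 [[1.0, 0.0, -0.0, 0.626], [-0.0, -0.966, -0.258, 0.066], [-0.0, 0.258, -0.966, 0.375], [0.0, 0.0, 0.0, 1.0]]
board []
spare_board []
stand []
rack [([167.0, 234.4], 0.69)]
guide_top [([143.2, 257.8], 0.61)]
board_home [([161.5, 237.2], 0.95)]
lever_left_tip [([53.5, 141.5], 0.62)]
lever_right_tip []
```

View pics/scene0.png

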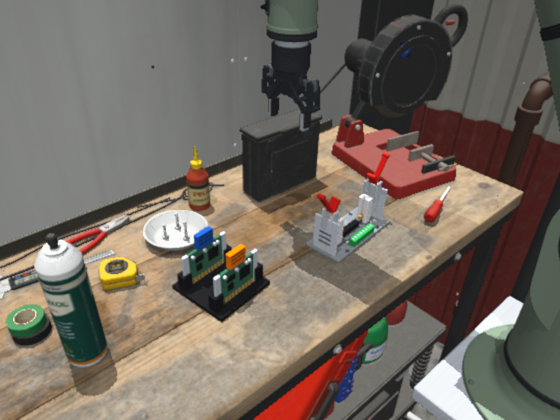

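View pics/side0.png

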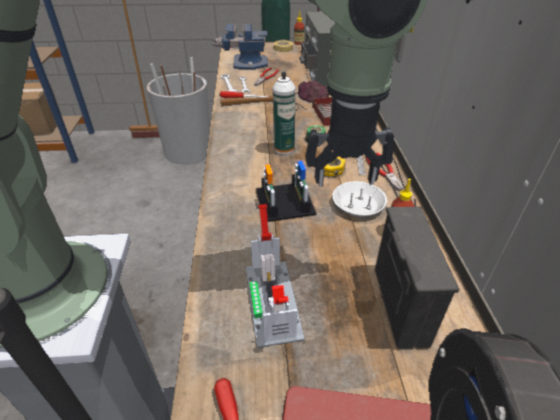

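The scene picture shows the stand at (222,280), with blue grip (204,238) and orange grip (235,257), and the rack at (348,235) with both levers open. The side picture shows the rack at (272,295), the stand at (286,200) and a tall black box to the right of the rack.

```bash
cat > h.py <<'E'
from workcell import *
import cv2,numpy as np
def ray(c,uv):
    f=210/np.tan(np.radians(c["fovy"])/2);P=np.array(c["pose"])
    d=P[:3,:3]@np.array([(uv[0]-c["cx"])/f,(uv[1]-c["cy"])/f,1]);return P[:3,3],d/np.linalg.norm(d)
def onz(c,uv,z):
    o,d=ray(c,uv);return o+d*(z-o[2])/d[2]
def tri(rs):
    A=sum(np.eye(3)-np.outer(d,d) for o,d in rs);b=sum((np.eye(3)-np.outer(d,d))@o for o,d in rs)
    p=np.linalg.solve(A,b);return p,[round(float(np.linalg.norm((np.eye(3)-np.outer(d,d))@(p-o))),4) for o,d in rs]
def proj(c,p):
    f=210/np.tan(np.radians(c["fovy"])/2);P=np.array(c["pose"]);q=P[:3,:3].T@(np.array(p)-P[:3,3])
    return f*q[0]/q[2]+c["cx"],f*q[1]/q[2]+c["cy"]
def cmask(im,kind):
    h=cv2.cvtColor(im,cv2.COLOR_RGB2HSV).astype(int);H,S,V=h[...,0],h[...,1],h[...,2]
    lo,hi={"blue":(100,125),"orange":(8,20)}[kind]
    return ((H>=lo)&(H<=hi)&(S>150)&(V>90)).astype(np.uint8)
E
python3 - <<'E'
from h import *
cs,cd=calibration("scene"),calibration("side")
S=dict(board=(206.8,273.3),spare=(238.2,292.1),stand=(218.8,283),rack=(347.3,237),gt=(350.8,206.2),home=(348.7,223.2),ltip=(321.9,194.5),rtip=(386.7,155.1))
D=dict(board=(299.4,193.8),spare=(266.2,202.9),stand=(284,200.4),rack=(271.7,300.6),gt=(271.7,276.2),home=(272.1,296.8),ltip=(262.1,206.6),rtip=(283.5,298.8))
Z=dict(board=.01,spare=.01,stand=0,rack=0,gt=.075,home=.026)
for k in S:
    print(k,tri([ray(cs,S[k]),ray(cd,D[k])]), *( [onz(cs,S[k],Z[k])[:2].round(3),onz(cd,D[k],Z[k])[:2].round(3)] if k in Z else []))
for n in("scene","side"):
    im=grab_frame(n)
    for k in("blue","orange"):
        m=cmask(im,k)
        N,L,st,ce=cv2.connectedComponentsWithStats(m)
        print(n,k,[(st[i].tolist(),ce[i].round(1).tolist()) for i in range(1,N) if st[i][4]>30])
a=cv2.imread('pics/scene0.png')[140:320,160:400];b=cv2.imread('pics/side0.png')[155:355,220:330]
cv2.imwrite('pics/a.png',np.hstack([cv2.resize(a,None,fx=2.2,fy=2.2,interpolation=2),cv2.resize(b,(218,396),interpolation=2)]))
E
```

```text
board (array([0.57323986, 0.2608315 , 0.01648349]), [0.0028, 0.0028]) [0.576 0.257] [0.577 0.272]
spare (array([0.48914197, 0.24258721, 0.00977075]), [0.0035, 0.0035]) [0.493 0.243] [0.486 0.239]
stand (array([0.53642503, 0.25362684, 0.00677458]), [0.0033, 0.0033]) [0.547 0.25 ] [0.534 0.259]
rack (array([ 0.48475732, -0.06300644, -0.00408236]), [0.0005, 0.0005]) [ 0.481 -0.059] [ 0.485 -0.066]
gt (array([ 0.48680727, -0.06587848,  0.07649629]), [0.0008, 0.0008]) [ 0.489 -0.068] [ 0.486 -0.065]
home (array([ 0.48886538, -0.07323063,  0.02480558]), [0.0035, 0.0035]) [ 0.492 -0.072] [ 0.486 -0.076]
ltip (array([0.47435955, 0.0466493 , 0.15841829]), [0.001, 0.001])
rtip (array([ 0.49853957, -0.18418405,  0.15762183]), [0.0015, 0.0015])
scene blue [([194, 227, 19, 23, 268], [202.8, 238.1]), ([336, 361, 19, 41, 210], [344.8, 384.8])]
scene orange [([225, 244, 21, 26, 308], [234.9, 257.3]), ([69, 349, 37, 15, 74], [87.9, 359.6])]
side blue [([298, 161, 7, 19, 83], [301.6, 169.7])]
side orange [([52, 50, 9, 7, 38], [56.3, 53.6]), ([26, 71, 11, 8, 78], [30.9, 74.8]), ([37, 144, 28, 6, 154], [51.0, 146.6]), ([265, 164, 8, 20, 112], [269.0, 173.4])]
```

View pics/a.png

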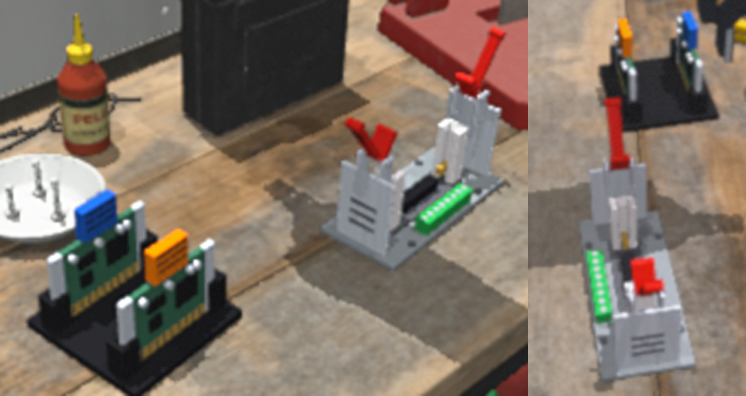

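The enlarged crop confirms that both levers are open, the white guides lie between the rack's end plates, and the blue board is in the stand's far (+x) slot. I'll move above the stand for a wrist view.

```bash
python3 -m inch '[[0.05,-0.02,0,0,0,-0.05,0],[0.05,-0.02,0,0,0,-0.05,0],[0.05,-0.02,0,0,0,-0.05,0],[0.04,-0.015,0,0,0,-0.05,0],[0,0,0,0,0,0,0]]'; python3 -m inch '[[0,0,0,0,0,0,0],[0,0,0,0,0,0,0]]'
python3 - <<'E'
from h import *
c=calibration("wrist");im=grab_frame("wrist");cv2.imwrite("pics/w1.png",im[:,:,::-1])
s=telemetry.observe();print(s["position"],s["tool_rot"])
for k in("blue","orange"):
    N,L,st,ce=cv2.connectedComponentsWithStats(cmask(im,k))
    print(k,[(st[i].tolist(),ce[i].round(1).tolist(),onz(c,ce[i],.114).round(4)) for i in range(1,N) if st[i][4]>60])
for l,z in(("board",.01),("spare_board",.01),("stand",0)):
    print(l,[(np.round(d["xy"],1).tolist(),round(float(d["score"]),2),onz(c,d["xy"],z).round(4)) for d in landmark_of(l,"wrist")[:3]])
E
```

```text
clock: 1.95
position: [0.5389, 0.1794, 0.2316]
tool_rot: [-3.141, -0.002, 1.78]
force: [1.0, -0.9, -0.1]
grip_width: 0.0855
finger_force: 0.0
clock: 2.15
position: [0.5422, 0.1725, 0.2313]
tool_rot: [3.141, 0.001, 1.769]
force: [0.4, -1.5, 0.2]
grip_width: 0.0853
finger_force: 0.0
[0.54218844 0.17230681 0.23126157] [3.14153761e+00 4.65304141e-04 1.76876286e+00]
blue [([336, 80, 21, 54, 799], [346.0, 105.8], array([0.5778, 0.258 , 0.114 ]))]
orange [([230, 72, 20, 55, 931], [238.8, 99.2], array([0.4953, 0.2464, 0.114 ]))]
board [([328.8, 112.4], 0.59, array([0.5802, 0.256 , 0.01  ]))]
spare_board [([248.3, 105.1], 0.66, array([0.4927, 0.2462, 0.01  ])), ([202.3, 351.5], 0.48, array([ 0.4864, -0.0769,  0.01  ]))]
stand [([287.9, 108.7], 0.86, array([0.5358, 0.2514, 0.    ]))]
```

View pics/w1.png

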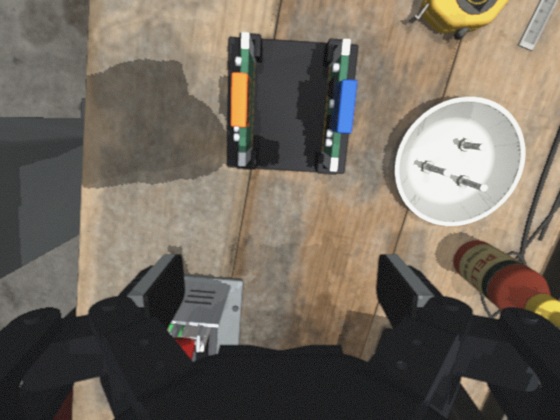

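The wrist picture shows the stand square at the top, with the orange grip at (239,99) and the blue grip at (346,106). The stand's yaw is about 0.14 rad. I'll go above the blue grip and check again before descending.

```bash
python3 -m inch '[[0.026,0.018,0,0,0,0.058,0],[0.026,0.018,0.01,0,0,0,0],[0.025,0.018,0.02,0,0,0,0],[0,0,0.02,0,0,0,0],[0,0,0,0,0,0,0]]' >/dev/null; python3 -m inch '[[0,0,0,0,0,0,0],[0,0,0,0,0,0,0]]'
cat >> h.py <<'E'
def grip(name,zs,kind="blue"):
    c=calibration(name);im=grab_frame(name)
    N,L,st,ce=cv2.connectedComponentsWithStats(cmask(im,kind))
    for i in range(1,N):
        if st[i][4]>60:
            cn=cv2.convexHull(np.argwhere(L==i)[:,::-1].astype(np.int32))
            ap=cv2.approxPolyDP(cn,3,True)[:,0]
            print(st[i].tolist(),ce[i].round(1),[(p.tolist(),onz(c,p,zs)[:2].round(4).tolist()) for p in ap])
    return im,c
E
python3 - <<'E'
from h import *
im,c=grip("wrist",.114);cv2.imwrite("pics/w2.png",im[:,:,::-1])
s=telemetry.observe();print(s["position"],s["tool_rot"],c["pose"][:3,3])
E
```

```text
clock: 3.05
position: [0.5832, 0.2575, 0.1826]
tool_rot: [3.14, -0.0, 1.712]
force: [0.4, -0.2, 0.3]
grip_width: 0.0857
finger_force: 0.0
[264, 183, 18, 63, 1079] [272.5 214.3] [([279, 245], [0.5857, 0.2383]), ([264, 243], [0.575, 0.2383]), ([267, 183], [0.5715, 0.2813]), ([280, 186], [0.5805, 0.2805])]
[0.58312027 0.25760168 0.18267053] [ 3.13997820e+00 -3.57452276e-04  1.71171297e+00] [0.57434296 0.32245867 0.32606544]
```

View pics/w2.png

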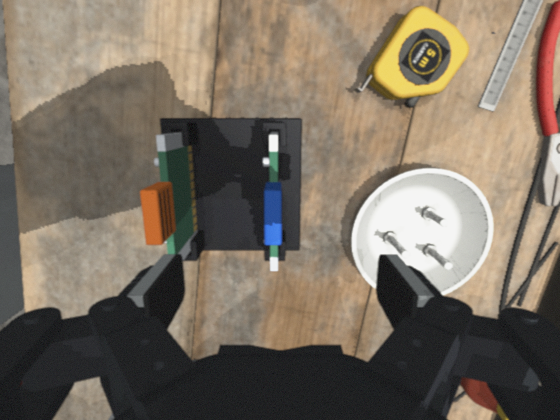

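The wrist picture shows the blue grip between the open fingers at (272,214), centred at about (0.578, 0.258). The orange grip at (157,213) is clear of the fingers. I'll descend and grip.

```bash
python3 -m inch '[[0.001,-0.005,0.03,0,0,0,0],[0,0,0.03,0,0,0,0],[0,0,0.025,0,0,0,0],[0,0,0.01,0,0,0,0],[0,0,0,0,0,0,0]]'; python3 -m inch '[[0,0,0,0,0,0,0.4],[0,0,0,0,0,0,0.6],[0,0,0,0,0,0,0.8],[0,0,0,0,0,0,1],[0,0,0,0,0,0,1]]' 50;python3 -m inch '[[0,0,0,0,0,0,1],[0,0,0,0,0,0,1],[0,0,0,0,0,0,1]]'
```

```text
clock: 3.6
position: [0.5773, 0.2581, 0.0861]
tool_rot: [-3.141, 0.0, 1.712]
force: [-0.5, -0.3, 0.7]
grip_width: 0.0857
finger_force: 0.0
clock: 4.1
position: [0.5776, 0.2585, 0.0867]
tool_rot: [3.141, -0.0, 1.713]
force: [1.5, -0.8, 0.7]
grip_width: 0.0128
finger_force: 1.1
clock: 4.4
position: [0.5777, 0.2585, 0.0867]
tool_rot: [3.141, -0.0, 1.713]
force: [-0.7, -0.5, 5.8]
grip_width: 0.0115
finger_force: 49.6
```

Gripped with 50 N. I'll lift straight up, then carry the board over and past the rack, high above it, to look back at it.

```bash
python3 -m inch '[[0,0,-0.01,0,0,0,1],[0,0,-0.02,0,0,0,1],[0,0,-0.03,0,0,0,1],[0,0,-0.04,0,0,0,1],[0,0,-0.04,0,0,0,1]]'; python3 -m inch '[[0,0,-0.03,0,0,0,1],[-0.02,-0.01,-0.02,0,0,0.036,1],[-0.045,-0.015,0,0,0,0,1],[-0.045,-0.015,0,0,0,0,1],[-0.045,-0.015,0,0,0,0,1]]';python3 -m inch '[[-0.045,-0.015,0,0,0,0,1],[-0.045,-0.012,0,0,0,0,1],[-0.045,-0.01,0,0,0,0,1],[-0.045,-0.01,0,0,0,0,1],[-0.045,-0.01,0,0,0,0,1]]';python3 -m inch '[[-0.03,0,0,0,0,0,1],[0,0,0,0,0,0,1],[0,0,0,0,0,0,1],[0,0,0,0,0,0,1]]'
python3 - <<'E'
from h import *
c=calibration("wrist");im=grab_frame("wrist");cv2.imwrite("pics/w3.png",im[:,:,::-1])
s=telemetry.observe();print(s["position"],s["tool_rot"],c["pose"].round(4).tolist())
for l,z in(("rack",0),("guide_top",.075),("board_home",.026),("board",0.19)):
    print(l,[(np.round(d["xy"],1).tolist(),round(float(d["score"]),2),onz(c,d["xy"],z).round(4)) for d in landmark_of(l,"wrist")[:2]])
E
```

```text
clock: 4.9
position: [0.577, 0.2582, 0.228]
tool_rot: [-3.141, 0.0, 1.713]
force: [1.1, -0.4, -2.2]
grip_width: 0.0113
finger_force: 49.1
clock: 5.4
position: [0.539, 0.0966, 0.2768]
tool_rot: [3.141, 0.0, 1.677]
force: [1.7, 0.1, -2.2]
grip_width: 0.0112
finger_force: 49.2
clock: 5.9
position: [0.5063, -0.1333, 0.277]
tool_rot: [3.141, -0.0, 1.677]
force: [1.1, 0.6, -2.9]
grip_width: 0.0113
finger_force: 49.2
clock: 6.3
position: [0.5102, -0.1604, 0.2765]
tool_rot: [3.142, -0.001, 1.678]
force: [0.5, -0.0, -2.8]
grip_width: 0.0109
finger_force: 49.2
[ 0.51028224 -0.160303    0.27647945] [ 3.14153271e+00 -3.71673366e-04  1.67833254e+00] [[0.9943, 0.1034, 0.0271, 0.5038], [0.1069, -0.9607, -0.2561, -0.0952], [-0.0004, 0.2576, -0.9663, 0.42], [0.0, 0.0, 0.0, 1.0]]
rack [([269.1, 94.8], 0.72, array([ 0.4868, -0.0654,  0.    ]))]
guide_top [([263.0, 88.1], 0.9, array([ 0.483, -0.065,  0.075]))]
board_home [([269.8, 93.5], 0.6, array([ 0.4885, -0.0657,  0.026 ]))]
board [([279.6, 217.7], 0.66, array([ 0.5109, -0.1649,  0.19  ]))]
```

View pics/w3.png

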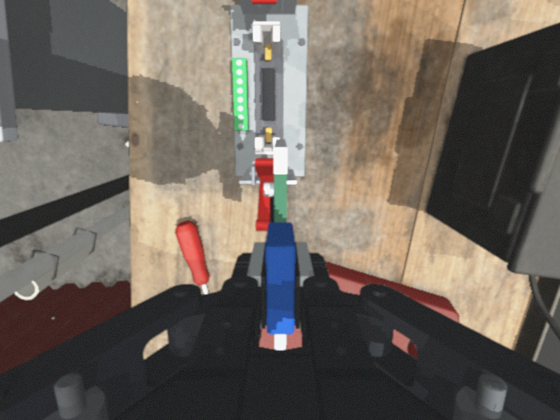

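The wrist picture shows the blue grip in hand at (280,280) and the rack above it. The white guides are near (265,30) and (265,143), and the gold contacts at (268,50) and (268,135). I'll zoom in to measure the slot.

Run:
```python
import cv2
a=cv2.imread("pics/w3.png")
t=cv2.resize(a[0:75,215:325],None,fx=7,fy=7,interpolation=cv2.INTER_CUBIC)[:, :]
u=cv2.resize(a[110:185,215:325],None,fx=7,fy=7,interpolation=cv2.INTER_CUBIC)
import numpy as np
v=np.vstack([t[60:360],u[80:380]])
cv2.imwrite("pics/w3z.png",v); print(v.shape)
```

```text
(600, 770, 3)
```

View pics/w3z.png

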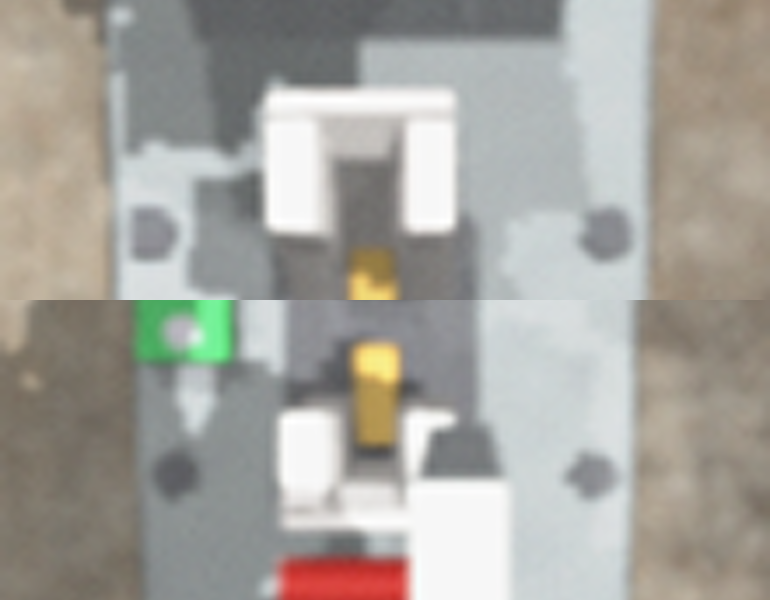

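The zoom shows both channels: the far one is centred at about column 266.6, row 32, and the near one at 267.7, row 143.6. The contacts are at (268.1,48) and (268.7,135).

Run:
```python
from h import *
c=calibration("wrist")
P=lambda u,z:onz(c,u,z)[:2]
a,b=P((266.6,32),.075),P((267.7,143.6),.075);print("guide",a,b,(a+b)/2,np.arctan2(-(a-b)[0],(a-b)[1]))
a,b=P((268.1,48),.034),P((268.7,135),.034);print("contacts",a,b,(a+b)/2,np.arctan2(-(a-b)[0],(a-b)[1]))
q=[P(u,.006) for u in((236.9,41.9),(301.6,41.9),(240.3,146.3),(299.6,146.3))];print("holes",np.array(q).round(4).tolist(),np.mean(q,0))
m=(q[0]+q[1]-q[2]-q[3]);print(np.arctan2(-m[0],m[1]))
# board in hand: grip top & white corner
im,_=grip("wrist",.303)
z=telemetry.observe()["position"][2]
for u in((273.5,149),(287,149)):print(P(u,z-.006))
```

```text
guide [ 0.48181864 -0.0138534 ] [ 0.4932279  -0.12002408] [ 0.48752327 -0.06693874] 0.10705062555412521
contacts [ 0.48236964 -0.01982468] [ 0.49216987 -0.11291154] [ 0.48726975 -0.06636811] 0.10489406992707369
holes [[0.4437, -0.0117], [0.5193, -0.0036], [0.4567, -0.132], [0.5318, -0.124]] [ 0.48789617 -0.06783064]
0.10564366675793557
[265, 223, 31, 111, 3042] [280.  278.3] [([286, 223], [0.5101, -0.1328]), ([291, 226], [0.5122, -0.1338]), ([295, 248], [0.5148, -0.1426]), ([294, 324], [0.5184, -0.1765]), ([290, 333], [0.5172, -0.181]), ([270, 333], [0.5088, -0.1819]), ([266, 324], [0.5067, -0.1778]), ([265, 249], [0.5031, -0.1443]), ([270, 224], [0.5041, -0.1338])]
[ 0.5021444  -0.10826328]
[ 0.50833148 -0.10759878]
```

Slot centre is (0.4874, -0.0667) at yaw 0.106, and the board sits about 2 mm toward -x (tool axes) in the hand. I'll move above the slot, then down to just above the guides.

```bash
python3 -m inch '[[0.03,-0.004,0,0,0,0,1],[0.03,-0.004,0,0,0,0,1],[0.03,-0.0047,0,0,0,0,1],[0.0075,0,0,0,0,0,1],[0,0,0,0,0,0,1]]'; python3 -m inch '[[0,0,0.02,0,0,0,1],[0,0,0.03,0,0,0,1],[0,0,0.03,0,0,0,1],[0,0,0.02,0,0,0,1],[0,0,0.005,0,0,0,1]]';python3 -m inch '[[0,0,0,0,0,0,1],[0,0,0,0,0,0,1]]'
python3 - <<'E'
from h import *
im=grab_frame("wrist");cv2.imwrite("pics/w4.png",cv2.resize(im[:,:,::-1],(800,600)))
s=telemetry.observe();print(s["position"],s["tool_rot"],s["force"],s["moment"])
im=grab_frame("side");cv2.imwrite("pics/s4.png",im[:,:,::-1])
E
```

```text
clock: 7.1
position: [0.4873, -0.0646, 0.2765]
tool_rot: [3.141, -0.0, 1.679]
force: [0.6, -0.9, -2.7]
grip_width: 0.011
finger_force: 49.2
clock: 7.6
position: [0.4864, -0.0668, 0.1694]
tool_rot: [-3.139, -0.0, 1.676]
force: [-0.6, 1.2, -2.2]
grip_width: 0.0111
finger_force: 49.2
clock: 7.8
position: [0.4879, -0.0663, 0.1722]
tool_rot: [3.14, 0.0, 1.676]
force: [0.2, -0.0, -2.1]
grip_width: 0.0112
finger_force: 49.1
[ 0.48792562 -0.06613694  0.17235788] [3.13999185e+00 3.13404708e-04 1.67633010e+00] [ 0.95823249  0.15745118 -1.28127439] [-0.05778245 -0.03376972 -0.01860811]
```

View pics/w4.png

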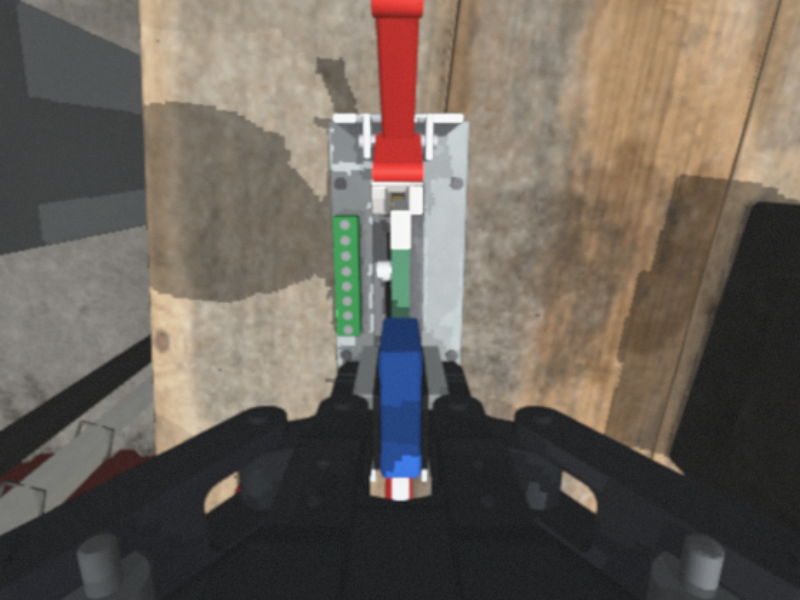

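The board (column 401) lines up with the far guide's slot (397) to within about 1.5 mm, and the lever nose is clear of it. I'll correct by 1 mm and descend slowly.

```bash
python3 -m inch '[[0.001,-0.001,0.004,0,0,0,1],[0,0,0.004,0,0,0,1],[0,0,0.002,0,0,0,1],[0,0,0.001,0,0,0,1],[0,0,0.001,0,0,0,1]]'; python3 -m inch '[[0,0,0.001,0,0,0,1],[0,0,0.001,0,0,0,1],[0,0,0.001,0,0,0,1],[0,0,0.001,0,0,0,1],[0,0,0.001,0,0,0,1]]'
```

```text
clock: 8.4
position: [0.4862, -0.0649, 0.1592]
tool_rot: [-3.141, -0.0, 1.677]
force: [0.3, -0.7, -2.0]
grip_width: 0.011
finger_force: 49.2
clock: 8.9
position: [0.4862, -0.0649, 0.1542]
tool_rot: [3.142, -0.0, 1.677]
force: [0.4, -1.4, -2.0]
grip_width: 0.0111
finger_force: 49.2
```

```bash
python3 -m inch '[[0,0,0.001,0,0,0,1],[0,0,0.001,0,0,0,1],[0,0,0.001,0,0,0,1],[0,0,0.001,0,0,0,1]]'
```

```text
clock: 9.3
position: [0.4861, -0.0649, 0.1502]
tool_rot: [-3.142, -0.0, 1.677]
force: [0.6, -0.4, -1.4]
grip_width: 0.0111
finger_force: 49.2
```

```bash
python3 -m inch '[[0,0,0.001,0,0,0,1],[0,0,0.001,0,0,0,1],[0,0,0.001,0,0,0,1]]'
```

```text
clock: 9.6
position: [0.4862, -0.0649, 0.1472]
tool_rot: [-3.142, -0.0, 1.677]
force: [-0.3, 0.8, -2.8]
grip_width: 0.0113
finger_force: 49.2
```

```bash
python3 -m inch '[[0,0,0.001,0,0,0,1],[0,0,0.001,0,0,0,1],[0,0,0.001,0,0,0,1]]'
```

```text
clock: 9.9
position: [0.4861, -0.0649, 0.1442]
tool_rot: [-3.142, -0.0, 1.677]
force: [0.1, -0.3, -2.4]
grip_width: 0.011
finger_force: 49.2
```

```bash
python3 -m inch '[[0,0,0.001,0,0,0,1],[0,0,0.001,0,0,0,1],[0,0,0.001,0,0,0,1],[0,0,0.001,0,0,0,1]]'
```

```text
clock: 10.3
position: [0.4862, -0.0649, 0.1402]
tool_rot: [-3.142, 0.0, 1.677]
force: [0.6, 0.1, -2.5]
grip_width: 0.0113
finger_force: 49.2
```

```bash
python3 -m inch '[[0,0,0.001,0,0,0,1],[0,0,0.001,0,0,0,1],[0,0,0.001,0,0,0,1],[0,0,0.001,0,0,0,1],[0,0,0.001,0,0,0,1]]'
```

```text
clock: 10.8
position: [0.4862, -0.0649, 0.1352]
tool_rot: [3.142, -0.0, 1.677]
force: [-0.5, -0.8, -1.5]
grip_width: 0.0115
finger_force: 49.2
```

The board is inside the guides, with its lower edge at 58 mm and no side force.

```bash
for i in 1 ; do python3 -m inch '[[0,0,0.001,0,0,0,1],[0,0,0.001,0,0,0,1],[0,0,0.001,0,0,0,1],[0,0,0.001,0,0,0,1],[0,0,0.001,0,0,0,1]]';done; python3 -m inch '[[0,0,0.001,0,0,0,1],[0,0,0.001,0,0,0,1],[0,0,0.001,0,0,0,1],[0,0,0.001,0,0,0,1],[0,0,0.001,0,0,0,1]]'
```

```text
clock: 11.3
position: [0.4862, -0.0649, 0.1302]
tool_rot: [3.142, 0.0, 1.677]
force: [-0.7, 0.2, -1.4]
grip_width: 0.0118
finger_force: 49.2
clock: 11.8
position: [0.4862, -0.0649, 0.1252]
tool_rot: [-3.142, 0.0, 1.677]
force: [-0.6, 0.2, -3.7]
grip_width: 0.0111
finger_force: 49.2
```

```bash
python3 -m inch '[[0,0,0.001,0,0,0,1],[0,0,0.001,0,0,0,1],[0,0,0.001,0,0,0,1],[0,0,0.001,0,0,0,1],[0,0,0.001,0,0,0,1]]'; python3 -m inch '[[0,0,0.001,0,0,0,1],[0,0,0.001,0,0,0,1],[0,0,0.001,0,0,0,1],[0,0,0.001,0,0,0,1]]'
```

```text
clock: 12.3
position: [0.4862, -0.0649, 0.1202]
tool_rot: [-3.142, -0.0, 1.677]
force: [0.2, -0.6, -2.7]
grip_width: 0.0112
finger_force: 49.2
clock: 12.7
position: [0.4862, -0.0649, 0.1162]
tool_rot: [3.142, 0.0, 1.677]
force: [0.7, 1.0, -3.5]
grip_width: 0.0113
finger_force: 49.2
```

```bash
python3 -m inch '[[0,0,0.001,0,0,0,1],[0,0,0.001,0,0,0,1],[0,0,0.001,0,0,0,1],[0,0,0.001,0,0,0,1],[0,0,0.001,0,0,0,1]]'
```

```text
clock: 13.2
position: [0.4861, -0.0649, 0.1112]
tool_rot: [-3.142, -0.0, 1.677]
force: [-0.1, -0.2, -2.8]
grip_width: 0.0109
finger_force: 49.2
```

```bash
python3 -m inch '[[0,0,0.0005,0,0,0,1],[0,0,0.0005,0,0,0,1],[0,0,0.0005,0,0,0,1]]'
```

```text
clock: 13.5
position: [0.4862, -0.0649, 0.1098]
tool_rot: [3.142, 0.0, 1.677]
force: [-0.6, -0.7, -2.5]
grip_width: 0.0114
finger_force: 49.2
```

```bash
python3 -m inch '[[0,0,0.0005,0,0,0,1],[0,0,0.0005,0,0,0,1]]'
```

```text
clock: 13.7
position: [0.4861, -0.0649, 0.1088]
tool_rot: [-3.142, -0.0, 1.677]
force: [0.5, 0.4, -2.2]
grip_width: 0.0111
finger_force: 49.2
```

```bash
python3 -m inch '[[0,0,0.0005,0,0,0,1],[0,0,0.0005,0,0,0,1]]'
```

```text
clock: 13.9
position: [0.4866, -0.0649, 0.1085]
tool_rot: [3.141, 0.0, 1.677]
force: [-3.9, 0.1, 22.0]
grip_width: 0.0114
finger_force: 52.7
```

```bash
python3 -m inch '[[0,0,0.0004,0,0,0,1],[0,0,0.0003,0,0,0,1]]'
```

```text
clock: 14.1
position: [0.4866, -0.0649, 0.108]
tool_rot: [3.14, 0.0, 1.677]
force: [-5.2, 0.2, 21.8]
grip_width: 0.0109
finger_force: 52.7
```

Touched down on the contacts at about 24 N. I'll ease off and release.

```bash
python3 -m inch '[[0,0,-0.0005,0,0,0,1],[0,0,-0.0003,0,0,0,1]]'; python3 -m inch '[[0,0,0,0,0,0,0.75],[0,0,0,0,0,0,0.6],[0,0,0,0,0,0,0.4],[0,0,0,0,0,0,0.4],[0,0,0,0,0,0,0.4]]' 20
```

```text
clock: 14.3
position: [0.4863, -0.0649, 0.1082]
tool_rot: [3.141, 0.0, 1.677]
force: [-0.5, -0.5, 0.4]
grip_width: 0.011
finger_force: 49.6
clock: 14.8
position: [0.4862, -0.0649, 0.1078]
tool_rot: [-3.142, -0.0, 1.677]
force: [-0.1, -1.3, -1.2]
grip_width: 0.0515
finger_force: 0.0
```

```bash
python3 -m inch '[[0,0,-0.01,0,0,0,0.4],[0,0,-0.03,0,0,0,0.4],[0,0,-0.04,0,0,0,0.4],[0,0,-0.04,0,0,0,0.4],[0.02,0,-0.012,0,0,0,0.7]]' >/dev/null;  python3 -m inch '[[0.04,0,0,0,0,0,1],[0.04,0,0,0,0,0,1],[0.04,0,0,0,0,0,1],[0,0,0,0,0,0,1],[0,0,0,0,0,0,1]]'; python3 -m inch '[[0,0,0,0,0,0,1],[0,0,0,0,0,0,1]]'
python3 - <<'E'
from h import *
c,d=calibration("scene"),calibration("side")
u={}
for n in("scene","side"):
    im=grab_frame(n);cv2.imwrite(f"pics/{n}5.png",im[:,:,::-1])
    for l in("lever_left_tip","lever_right_tip","board"):
        r=landmark_of(l,n);u[n,l]=r[0]["xy"] if r else None;print(n,l,[(np.round(x["xy"],1).tolist(),round(float(x["score"]),2)) for x in r[:2]])
for l in("lever_left_tip","lever_right_tip","board"):
    a,b=u["scene",l],u["side",l]
    if a is not None and b is not None: print(l,tri([ray(c,a),ray(d,b)]))
a=cv2.imread('pics/scene5.png')[130:280,290:410];b=cv2.imread('pics/side5.png')[180:350,220:320]
cv2.imwrite('pics/5.png',np.hstack([cv2.resize(a,(440,550),interpolation=2),cv2.resize(b,(324,550),interpolation=2)]))
E
```

```text
clock: 15.8
position: [0.4712, 0.0749, 0.2405]
tool_rot: [3.141, 0.0, 1.679]
force: [-0.2, -1.1, 0.7]
grip_width: 0.0
finger_force: 0.0
clock: 16.0
position: [0.4715, 0.0733, 0.2401]
tool_rot: [3.141, 0.0, 1.675]
force: [-0.8, 0.2, -0.0]
grip_width: -0.0004
finger_force: 0.0
scene lever_left_tip [([324.3, 196.0], 0.62)]
scene lever_right_tip [([385.6, 154.9], 0.82)]
scene board [([348.8, 223.3], 0.94)]
side lever_left_tip [([263.9, 207.2], 0.68)]
side lever_right_tip [([282.9, 297.4], 0.61)]
side board [([268.7, 289.8], 0.58)]
lever_left_tip (array([0.47473695, 0.04376708, 0.15627283]), [0.0028, 0.0028])
lever_right_tip (array([ 0.49859579, -0.18145854,  0.15847342]), [0.0005, 0.0005])
board (array([ 0.48191788, -0.0629631 ,  0.03369912]), [0.0026, 0.0026])
```

View pics/5.png

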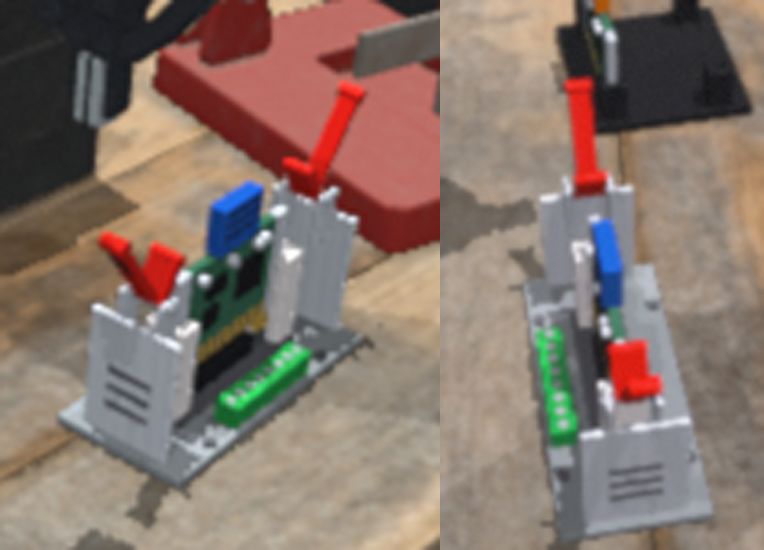

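The picture shows the board standing in both guides on the connector, with both levers still open. I'll lower the shut fingers outside the left lever and push inward.

```bash
python3 -m inch '[[0,0,0.03,0,0,0,1],[0,0,0.03,0,0,0,1],[0,0,0.02,0,0,0,1],[0,0,0.01,0,0,0,1],[0,0,0,0,0,0,1]]'; python3 -m inch '[[-0.001,0,0,0,0,0,1],[-0.001,0,0,0,0,0,1],[-0.001,0,0,0,0,0,1],[-0.001,0,0,0,0,0,1],[-0.001,0,0,0,0,0,1]]';python3 -m inch '[[-0.001,0,0,0,0,0,1],[-0.001,0,0,0,0,0,1],[-0.001,0,0,0,0,0,1],[-0.001,0,0,0,0,0,1],[-0.001,0,0,0,0,0,1]]';python3 -m inch '[[-0.001,0,0,0,0,0,1],[-0.001,0,0,0,0,0,1],[-0.001,0,0,0,0,0,1],[-0.001,0,0,0,0,0,1],[-0.001,0,0,0,0,0,1]]'
```

```text
clock: 16.9
position: [0.4709, 0.0742, 0.1491]
tool_rot: [-3.14, 0.0, 1.677]
force: [-0.1, -0.3, 0.9]
grip_width: -0.0001
finger_force: 0.0
clock: 17.4
position: [0.472, 0.0692, 0.1502]
tool_rot: [3.141, -0.0, 1.677]
force: [-0.1, 0.1, 0.0]
grip_width: -0.0001
finger_force: 0.0
clock: 17.9
position: [0.4725, 0.0648, 0.15]
tool_rot: [3.141, -0.001, 1.677]
force: [-2.7, 5.1, 3.8]
grip_width: -0.0002
finger_force: 2.5
clock: 18.4
position: [0.473, 0.0593, 0.1499]
tool_rot: [-3.142, 0.0, 1.677]
force: [-0.4, 4.5, 3.0]
grip_width: -0.0002
finger_force: 1.9
```

In contact and the lever is swinging with about 5 N.

```bash
python3 -m inch '[[-0.002,0,0,0,0,0,1],[-0.002,0,0,0,0,0,1],[-0.002,0,0,0,0,0,1],[-0.002,0,0,0,0,0,1],[-0.002,0,0,0,0,0,1]]'; python3 -m inch '[[-0.002,0,0,0,0,0,1],[-0.002,0,0,0,0,0,1],[-0.002,0,0,0,0,0,1],[-0.002,0,0,0,0,0,1],[-0.002,0,0,0,0,0,1]]'; python3 -m inch '[[-0.002,0,0,0,0,0,1],[-0.002,0,0,0,0,0,1],[-0.002,0,0,0,0,0,1],[-0.002,0,0,0,0,0,1],[-0.002,0,0,0,0,0,1]]'
```

```text
clock: 18.9
position: [0.4739, 0.0491, 0.1499]
tool_rot: [-3.141, 0.0, 1.677]
force: [-0.1, 3.0, 2.7]
grip_width: 0.0002
finger_force: 1.3
clock: 19.4
position: [0.475, 0.0393, 0.1499]
tool_rot: [-3.142, 0.0, 1.677]
force: [-0.2, 2.3, 2.2]
grip_width: -0.0002
finger_force: 1.1
clock: 19.9
position: [0.4761, 0.0294, 0.1499]
tool_rot: [-3.142, 0.0, 1.677]
force: [-1.1, 1.9, 1.5]
grip_width: 0.0001
finger_force: 0.9
```

```bash
python3 -m inch '[[-0.001,0,0,0,0,0,1],[-0.001,0,0,0,0,0,1],[-0.001,0,0,0,0,0,1],[-0.001,0,0,0,0,0,1],[-0.001,0,0,0,0,0,1]]'; python3 -m inch '[[-0.001,0,0,0,0,0,1],[-0.001,0,0,0,0,0,1],[-0.001,0,0,0,0,0,1],[-0.001,0,0,0,0,0,1],[-0.001,0,0,0,0,0,1]]'
```

```text
clock: 20.4
position: [0.4766, 0.0245, 0.1499]
tool_rot: [-3.142, 0.0, 1.677]
force: [-0.1, 1.6, 0.8]
grip_width: 0.0
finger_force: 0.8
clock: 20.9
position: [0.4771, 0.0196, 0.1498]
tool_rot: [-3.141, -0.0, 1.677]
force: [-0.8, 1.9, -0.8]
grip_width: 0.0001
finger_force: 1.0
```

```bash
python3 -m inch '[[-0.001,0,0,0,0,0,1],[-0.001,0,0,0,0,0,1],[-0.001,0,0,0,0,0,1]]'
```

```text
clock: 21.2
position: [0.4774, 0.0166, 0.1498]
tool_rot: [-3.141, 0.0, 1.677]
force: [-0.3, 3.6, -1.3]
grip_width: -0.0002
finger_force: 1.0
```

```bash
python3 -m inch '[[-0.001,0,0,0,0,0,1],[-0.001,0,0,0,0,0,1]]'
```

```text
clock: 21.4
position: [0.4776, 0.0146, 0.1498]
tool_rot: [-3.141, -0.0, 1.677]
force: [-0.6, 4.9, -2.3]
grip_width: 0.0004
finger_force: 2.0
```

```bash
python3 -m inch '[[-0.001,0,0,0,0,0,1],[-0.001,0,0,0,0,0,1],[-0.001,0,0,0,0,0,1]]'
```

```text
clock: 21.7
position: [0.4778, 0.0126, 0.1498]
tool_rot: [-3.141, -0.001, 1.678]
force: [-0.6, 10.9, -4.3]
grip_width: -0.0003
finger_force: 4.9
```

```bash
python3 -m inch '[[-0.001,0,0,0,0,0,1],[-0.001,0,0,0,0,0,1],[-0.0005,0,0,0,0,0,1]]'
```

```text
clock: 22.0
position: [0.478, 0.0106, 0.1497]
tool_rot: [-3.141, -0.002, 1.678]
force: [-1.4, 12.9, -4.4]
grip_width: -0.0002
finger_force: 5.7
```

```bash
python3 -m inch '[[-0.0007,0,0,0,0,0,1],[-0.0007,0,0,0,0,0,1],[-0.0006,0,0,0,0,0,1]]'
```

```text
clock: 22.3
position: [0.4782, 0.0087, 0.1497]
tool_rot: [-3.141, -0.002, 1.678]
force: [-1.6, 13.6, -4.7]
grip_width: -0.0001
finger_force: 6.0
```

```bash
python3 -m inch '[[-0.0007,0,0,0,0,0,1],[-0.0007,0,0,0,0,0,1],[-0.0006,0,0,0,0,0,1]]'
```

```text
clock: 22.6
position: [0.4785, 0.0067, 0.1498]
tool_rot: [-3.141, -0.002, 1.678]
force: [-1.4, 13.5, -4.4]
grip_width: -0.0003
finger_force: 5.6
```

```bash
python3 -m inch '[[-0.0005,0,0,0,0,0,1],[-0.0005,0,0,0,0,0,1]]'
```

```text
clock: 22.8
position: [0.4786, 0.0056, 0.1498]
tool_rot: [-3.141, -0.002, 1.678]
force: [-1.8, 13.3, -3.6]
grip_width: 0.0001
finger_force: 5.5
```

```bash
python3 -m inch '[[-0.0005,0,0,0,0,0,1],[-0.0005,0,0,0,0,0,1]]'
```

```text
clock: 23.0
position: [0.4787, 0.0046, 0.1498]
tool_rot: [-3.141, -0.001, 1.678]
force: [-1.8, 12.3, -2.8]
grip_width: 0.0003
finger_force: 4.9
```

```bash
python3 -m inch '[[-0.0005,0,0,0,0,0,1],[-0.0004,0,0,0,0,0,1]]'
```

```text
clock: 23.2
position: [0.4788, 0.0036, 0.1498]
tool_rot: [-3.141, -0.001, 1.678]
force: [-1.2, 11.6, -3.1]
grip_width: 0.0002
finger_force: 4.9
```

```bash
python3 -m inch '[[-0.0004,0,0,0,0,0,1],[-0.0003,0,0,0,0,0,1]]'
```

```text
clock: 23.4
position: [0.4789, 0.0028, 0.1498]
tool_rot: [-3.141, -0.001, 1.678]
force: [-1.4, 10.9, -2.0]
grip_width: 0.0002
finger_force: 4.7
```

```bash
python3 -m inch '[[-0.0003,0,0,0,0,0,1],[-0.0003,0,0,0,0,0,1]]'
```

```text
clock: 23.6
position: [0.479, 0.0023, 0.1498]
tool_rot: [-3.141, -0.001, 1.678]
force: [-0.5, 12.1, -2.4]
grip_width: 0.0001
finger_force: 5.1
```

```bash
python3 -m inch '[[-0.0003,0,0,0,0,0,1],[-0.0003,0,0,0,0,0,1]]'
```

```text
clock: 23.8
position: [0.479, 0.0018, 0.1498]
tool_rot: [-3.141, -0.001, 1.678]
force: [-1.5, 12.1, -2.1]
grip_width: 0.0001
finger_force: 5.2
```

```bash
python3 -m inch '[[-0.0003,0,0,0,0,0,1],[-0.0003,0,0,0,0,0,1]]'
```

```text
clock: 24.0
position: [0.4791, 0.0015, 0.1498]
tool_rot: [-3.141, -0.002, 1.678]
force: [-1.5, 14.4, -1.8]
grip_width: 0.0005
finger_force: 6.4
```

```bash
python3 -m inch '[[-0.0003,0,0,0,0,0,1],[-0.0003,0,0,0,0,0,1]]'
```

```text
clock: 24.2
position: [0.4791, 0.0014, 0.1498]
tool_rot: [-3.141, -0.002, 1.679]
force: [-2.1, 18.7, -2.7]
grip_width: -0.0001
finger_force: 8.0
```

```bash
python3 -m inch '[[-0.0003,0,0,0,0,0,1],[0,0,0,0,0,0,1]]'
python3 - <<'E'
from workcell import *
print(telemetry.observe()["force"],telemetry.observe()["position"])
E
```

```text
clock: 24.4
position: [0.4791, 0.0013, 0.1498]
tool_rot: [-3.141, -0.003, 1.679]
force: [-2.4, 19.7, -1.9]
grip_width: 0.0002
finger_force: 8.2
[-2.36765436 19.69736539 -1.90985586] [0.47912105 0.00132168 0.14978643]
```

```bash
python3 -m inch '[[-0.0003,0,0,0,0,0,1],[0,0,0,0,0,0,1]]'
```

```text
clock: 24.6
position: [0.4791, 0.0013, 0.1498]
tool_rot: [-3.141, -0.003, 1.679]
force: [-2.9, 20.5, -2.3]
grip_width: -0.0001
finger_force: 9.0
```

```bash
python3 -m inch '[[0.002,0,0,0,0,0,1],[0.01,0,0,0,0,0,1],[0.03,0,0,0,0,0,1],[0.03,0,-0.02,0,0,0,1],[0,0,-0.05,0,0,0,1]]'; python3 -m inch '[[0,0,-0.03,0,0,0,1],[-0.04,0,0,0,0,0,1],[-0.05,0,0,0,0,0,1],[-0.05,0,0,0,0,0,1],[-0.05,0,0,0,0,0,1]]';python3 -m inch '[[-0.05,0,0,0,0,0,1],[-0.04,0,0,0,0,0,1],[-0.02,0,0,0,0,0,1],[0,0,0,0,0,0,1],[0,0,0,0,0,0,1]]'
python3 - <<'E'
from h import *
c,d=calibration("scene"),calibration("side")
u={}
for n in("scene","side","wrist"):
    im=grab_frame(n);cv2.imwrite(f"pics/{n}6.png",im[:,:,::-1])
    for l in("lever_left_tip","lever_right_tip"):
        r=landmark_of(l,n);u[n,l]=r[0]["xy"] if r else None;print(n,l,[(np.round(x["xy"],1).tolist(),round(float(x["score"]),2)) for x in r[:2]])
for l in("lever_left_tip","lever_right_tip"):
    a,b=u["scene",l],u["side",l]
    if a is not None and b is not None: print(l,tri([ray(c,a),ray(d,b)]))
print(telemetry.observe()["position"])
E
```

```text
clock: 25.1
position: [0.4697, 0.0735, 0.2182]
tool_rot: [-3.136, -0.0, 1.681]
force: [0.2, 0.3, 0.6]
grip_width: 0.0
finger_force: 0.0
clock: 25.6
position: [0.4918, -0.1206, 0.2502]
tool_rot: [3.141, 0.001, 1.677]
force: [1.0, 0.8, -0.1]
grip_width: -0.0001
finger_force: 0.0
clock: 26.1
position: [0.5034, -0.2278, 0.2497]
tool_rot: [-3.141, -0.0, 1.676]
force: [0.5, 1.5, -0.5]
grip_width: -0.0001
finger_force: 0.0
scene lever_left_tip [([340.6, 184.3], 0.52)]
scene lever_right_tip [([384.6, 155.0], 0.85), ([347.8, 234.2], 0.26)]
side lever_left_tip [([270.2, 295.9], 0.34)]
side lever_right_tip [([282.5, 298.7], 0.69)]
wrist lever_left_tip []
wrist lever_right_tip [([280.2, 149.8], 0.81)]
lever_left_tip (array([ 0.50966702, -0.09981552,  0.08914177]), [0.034, 0.034])
lever_right_tip (array([ 0.4993813 , -0.18165582,  0.15688153]), [0.0012, 0.0012])
[ 0.50358911 -0.22780306  0.24998281]
```

```bash
python3 - <<'E'
from h import *
c,d=calibration("scene"),calibration("side")
for a in(0,.1,.2,.3):
    y=.08+.066*np.sin(a-.45);z=.1015+.066*np.cos(a-.45);p=(.487-.106*y,-.067+.994*y,z)
    print(a,np.round(proj(c,p),1),np.round(proj(d,p),1))
E
python3 -m inch '[[0,0,0.03,0,0,0,1],[0,0,0.03,0,0,0,1],[0,0,0.03,0,0,0,1],[0,0,0.01,0,0,0,1],[0.005,0,0,0,0,0,1]]'; python3 -m inch '[[0.006,0,0,0,0,0,1],[0.005,0,0,0,0,0,1],[0.003,0,0,0,0,0,1],[0.001,0,0,0,0,0,1],[0.001,0,0,0,0,0,1]]'; python3 -m inch '[[0.001,0,0,0,0,0,1],[0.001,0,0,0,0,0,1],[0.001,0,0,0,0,0,1],[0.001,0,0,0,0,0,1],[0.001,0,0,0,0,0,1]]'; python3 -m inch '[[0.001,0,0,0,0,0,1],[0.001,0,0,0,0,0,1],[0.001,0,0,0,0,0,1],[0.001,0,0,0,0,0,1],[0.001,0,0,0,0,0,1]]'; python3 -m inch '[[0.001,0,0,0,0,0,1],[0.001,0,0,0,0,0,1],[0.001,0,0,0,0,0,1],[0.001,0,0,0,0,0,1],[0.001,0,0,0,0,0,1]]'
```

```text
0 [341.4 181.5] [267.4 226.3]
0.1 [339.7 181.5] [266.9 223.1]
0.2 [337.9 181.9] [266.4 220.2]
0.3 [336.1 182.5] [265.9 217.5]
clock: 27.05
position: [0.5024, -0.2233, 0.1491]
tool_rot: [-3.14, -0.001, 1.676]
force: [-0.2, -0.2, 1.6]
grip_width: 0.0001
finger_force: 0.0
clock: 27.55
position: [0.5015, -0.2072, 0.1503]
tool_rot: [3.141, 0.0, 1.677]
force: [-0.9, -0.6, 0.7]
grip_width: -0.0001
finger_force: 0.0
clock: 28.05
position: [0.5007, -0.2022, 0.1499]
tool_rot: [-3.142, 0.0, 1.677]
force: [0.1, -0.3, 0.7]
grip_width: -0.0
finger_force: 0.0
clock: 28.55
position: [0.5004, -0.1978, 0.1502]
tool_rot: [3.141, 0.001, 1.676]
force: [0.3, -5.2, 3.7]
grip_width: -0.0002
finger_force: 2.2
clock: 29.05
position: [0.4997, -0.1922, 0.1499]
tool_rot: [-3.141, -0.0, 1.677]
force: [0.0, -3.2, 2.5]
grip_width: -0.0
finger_force: 1.7
```

The left lever's tip is seen where the closed pose predicts it. The right lever is in contact and swinging.

```bash
python3 -m inch '[[0.002,0,0,0,0,0,1],[0.002,0,0,0,0,0,1],[0.002,0,0,0,0,0,1],[0.002,0,0,0,0,0,1],[0.002,0,0,0,0,0,1]]'; python3 -m inch '[[0.002,0,0,0,0,0,1],[0.002,0,0,0,0,0,1],[0.002,0,0,0,0,0,1],[0.002,0,0,0,0,0,1],[0.002,0,0,0,0,0,1]]'; python3 -m inch '[[0.002,0,0,0,0,0,1],[0.002,0,0,0,0,0,1],[0.002,0,0,0,0,0,1],[0.002,0,0,0,0,0,1],[0.001,0,0,0,0,0,1]]'; python3 -m inch '[[0.001,0,0,0,0,0,1],[0.001,0,0,0,0,0,1],[0.001,0,0,0,0,0,1],[0.001,0,0,0,0,0,1],[0.001,0,0,0,0,0,1]]'
```

```text
clock: 29.55
position: [0.4986, -0.1821, 0.1498]
tool_rot: [-3.141, -0.0, 1.677]
force: [0.3, -3.6, 1.8]
grip_width: -0.0003
finger_force: 1.3
clock: 30.05
position: [0.4975, -0.1722, 0.1499]
tool_rot: [-3.141, -0.0, 1.677]
force: [0.7, -2.2, 1.4]
grip_width: 0.0001
finger_force: 1.0
clock: 30.55
position: [0.4966, -0.1632, 0.1499]
tool_rot: [-3.142, -0.0, 1.677]
force: [1.4, -1.7, 1.9]
grip_width: -0.0002
finger_force: 0.9
clock: 31.05
position: [0.4961, -0.1584, 0.1499]
tool_rot: [3.142, -0.0, 1.677]
force: [-0.3, -2.5, 0.9]
grip_width: 0.0001
finger_force: 0.8
```

```bash
python3 -m inch '[[0.001,0,0,0,0,0,1],[0.001,0,0,0,0,0,1],[0.001,0,0,0,0,0,1],[0.001,0,0,0,0,0,1],[0.001,0,0,0,0,0,1]]'
```

```text
clock: 31.55
position: [0.4955, -0.1534, 0.1498]
tool_rot: [-3.141, 0.0, 1.677]
force: [0.4, -2.2, -1.3]
grip_width: 0.0
finger_force: 1.0
```

```bash
python3 -m inch '[[0.001,0,0,0,0,0,1],[0.001,0,0,0,0,0,1],[0.001,0,0,0,0,0,1]]'
```

```text
clock: 31.85
position: [0.4952, -0.1505, 0.1499]
tool_rot: [-3.141, 0.0, 1.677]
force: [0.0, -1.9, -0.5]
grip_width: 0.0002
finger_force: 1.0
```

```bash
python3 -m inch '[[0.001,0,0,0,0,0,1],[0.001,0,0,0,0,0,1],[0.001,0,0,0,0,0,1]]'
```

```text
clock: 32.15
position: [0.4949, -0.1475, 0.1499]
tool_rot: [-3.142, 0.0, 1.677]
force: [-0.8, -2.7, -2.3]
grip_width: 0.0002
finger_force: 1.2
```

```bash
python3 -m inch '[[0.001,0,0,0,0,0,1],[0.001,0,0,0,0,0,1]]'
```

```text
clock: 32.35
position: [0.4947, -0.1458, 0.1499]
tool_rot: [-3.142, 0.0, 1.677]
force: [1.0, -6.0, -2.4]
grip_width: 0.0002
finger_force: 2.5
```

```bash
python3 -m inch '[[0.001,0,0,0,0,0,1],[0.0007,0,0,0,0,0,1]]'
```

```text
clock: 32.55
position: [0.4946, -0.1446, 0.1499]
tool_rot: [3.141, 0.001, 1.676]
force: [1.2, -9.7, -2.0]
grip_width: 0.0
finger_force: 4.0
```

```bash
python3 -m inch '[[0.0007,0,0,0,0,0,1],[0.0007,0,0,0,0,0,1]]'
```

```text
clock: 32.75
position: [0.4945, -0.1436, 0.15]
tool_rot: [3.141, 0.001, 1.676]
force: [1.0, -11.2, -3.2]
grip_width: 0.0001
finger_force: 4.7
```

```bash
python3 -m inch '[[0.0007,0,0,0,0,0,1],[0.0007,0,0,0,0,0,1],[0.0006,0,0,0,0,0,1]]'
```

```text
clock: 33.05
position: [0.4942, -0.1419, 0.15]
tool_rot: [3.141, 0.002, 1.676]
force: [0.6, -11.5, -2.5]
grip_width: 0.0
finger_force: 5.2
```

```bash
python3 -m inch '[[0.0007,0,0,0,0,0,1],[0.0007,0,0,0,0,0,1],[0.0006,0,0,0,0,0,1]]'
```

```text
clock: 33.35
position: [0.4941, -0.14, 0.15]
tool_rot: [3.141, 0.002, 1.676]
force: [1.4, -12.9, -2.1]
grip_width: -0.0003
finger_force: 5.5
```

```bash
python3 -m inch '[[0.0005,0,0,0,0,0,1],[0.0005,0,0,0,0,0,1]]'
```

```text
clock: 33.55
position: [0.494, -0.1391, 0.15]
tool_rot: [3.141, 0.002, 1.675]
force: [1.6, -12.7, -1.4]
grip_width: -0.0003
finger_force: 5.5
```

```bash
python3 -m inch '[[0.0005,0,0,0,0,0,1],[0.0005,0,0,0,0,0,1]]'
```

```text
clock: 33.75
position: [0.4939, -0.1381, 0.15]
tool_rot: [3.141, 0.002, 1.675]
force: [1.0, -13.7, -3.6]
grip_width: 0.0002
finger_force: 5.7
```

```bash
python3 -m inch '[[0.0005,0,0,0,0,0,1],[0.0004,0,0,0,0,0,1]]'
```

```text
clock: 33.95
position: [0.4938, -0.1372, 0.1501]
tool_rot: [3.141, 0.002, 1.675]
force: [1.6, -13.0, -2.6]
grip_width: 0.0001
finger_force: 5.7
```

```bash
python3 -m inch '[[0.0003,0,0,0,0,0,1],[0.0003,0,0,0,0,0,1]]'
```

```text
clock: 34.15
position: [0.4938, -0.1369, 0.1501]
tool_rot: [3.141, 0.002, 1.675]
force: [0.7, -16.7, -2.6]
grip_width: -0.0002
finger_force: 6.7
```

```bash
python3 -m inch '[[0.0003,0,0,0,0,0,1],[0.0003,0,0,0,0,0,1]]'
```

```text
clock: 34.35
position: [0.4938, -0.1368, 0.1501]
tool_rot: [3.141, 0.003, 1.675]
force: [2.2, -19.4, -0.8]
grip_width: -0.0001
finger_force: 8.1
```

```bash
python3 -m inch '[[0.0003,0,0,0,0,0,1],[0.0003,0,0,0,0,0,1]]'
```

```text
clock: 34.55
position: [0.4937, -0.1366, 0.1502]
tool_rot: [3.141, 0.003, 1.675]
force: [2.1, -21.3, -2.6]
grip_width: -0.0001
finger_force: 9.4
```

The lever has stalled at its stop with 21 N. I'll retreat and look.

```bash
python3 -m inch '[[-0.002,0,0,0,0,0,1],[-0.01,0,0,0,0,0,1],[-0.03,0,0,0,0,0,1],[-0.02,0,-0.03,0,0,0,1],[0,0,-0.05,0,0,0,1]]';python3 -m inch '[[0,0,-0.03,0,0,0,1],[0,0,-0.02,0,0,0,1],[0,0,0,0,0,0,1],[0,0,0,0,0,0,1]]'
python3 - <<'E'
from h import *
o=[]
for n in("scene","side","wrist"):
    c=calibration(n);im=grab_frame(n)[:,:,::-1].copy();cv2.imwrite(f"pics/{n}7.png",im)
    for s in(1,-1):
        for a in(0,.15):
            y=s*(.08+.066*np.sin(a-.45));z=.1015+.066*np.cos(a-.45);print(n,s,a,np.round(proj(c,(.487-.106*y,-.067+.994*y,z)),1))
    for l in("lever_left_tip","lever_right_tip","board_home","board"):
        r=landmark_of(l,n);print(n,l,[(np.round(x["xy"],1).tolist(),round(float(x["score"]),2)) for x in r[:2]])
a=cv2.imread('pics/scene7.png')[140:270,300:400];b=cv2.imread('pics/side7.png')[200:350,230:310];w=cv2.imread('pics/wrist7.png')[0:210,200:360]
cv2.imwrite('pics/7.png',np.hstack([cv2.resize(x,(int(x.shape[1]*400/x.shape[0]),400),interpolation=2) for x in(a,b,w)])[:,:800])
E
```

```text
clock: 35.05
position: [0.4985, -0.1977, 0.2287]
tool_rot: [-3.137, -0.001, 1.674]
force: [0.7, 0.9, 0.0]
grip_width: 0.0003
finger_force: 0.0
clock: 35.45
position: [0.5, -0.1954, 0.2798]
tool_rot: [3.141, -0.0, 1.677]
force: [0.4, -0.3, -0.4]
grip_width: 0.0002
finger_force: 0.0
scene 1 0 [341.4 181.5]
scene 1 0.15 [338.8 181.7]
scene -1 0 [369.5 163.7]
scene -1 0.15 [372.1 160.7]
scene lever_left_tip []
scene lever_right_tip [([372.8, 163.8], 0.53)]
scene board_home [([346.8, 221.4], 0.96)]
scene board [([349.9, 224.0], 0.79)]
side 1 0 [267.4 226.3]
side 1 0.15 [266.6 221.6]
side -1 0 [276.4 266.6]
side -1 0.15 [277.2 269.2]
side lever_left_tip [([268.3, 224.8], 0.65)]
side lever_right_tip [([275.7, 264.8], 0.66)]
side board_home [([271.3, 296.7], 0.69), ([271.6, 275.7], 0.39)]
side board [([269.3, 289.8], 0.78)]
wrist 1 0 [280.3 -49.2]
wrist 1 0.15 [280.3 -67.8]
wrist -1 0 [280.3 104.7]
wrist -1 0.15 [280.3 116.9]
wrist lever_left_tip []
wrist lever_right_tip [([283.1, 112.0], 0.66)]
wrist board_home [([278.8, 63.4], 0.97)]
wrist board [([278.4, 64.7], 0.95)]
```

View pics/7.png

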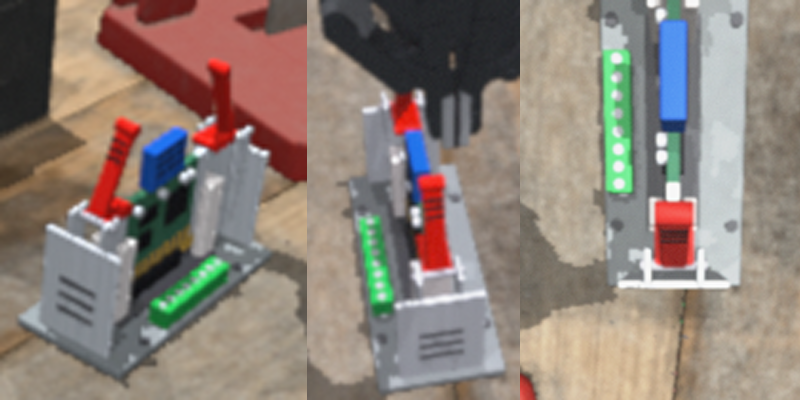

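The picture shows both lever handles leaning inward at their closed pose, and the board seated between the guides. The gripper is clear, so I'll hand in.

```bash
python3 -c "
from workcell import bot
print(bot.job_done())"
```

```text
the job is handed in; nothing more can be done
None
```

I handed the job in at about 35 s: the blue board is in the rack, both red levers are pushed to their stops (21 N at most on the levers, about 24 N at touchdown), and I left the orange board alone in the stand; no verdict was returned.

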